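Load a flanged feed cartridge into the dosing stand

TASK

Take the flanged cartridge out of the wooden rack and slide it sideways into the slot of the dosing stand, flange under the slotted plate, until the black shoe behind the flange is all the way back and stops dead; press it firmly against that stop (about 12 N) for a moment. The cartridge is brittle: go by feel and do not force it. Leave it standing upright there, released, and leave the other things where they are.

Things in the scene. Friction and masses are not known exactly. Their poses are not given: they have to be found in the camera images.
- cartridge_mid (a point): Middle, half-way up, of the upright white cartridge, 93 mm tall, z up its axis. From below: nozzle 14 mm wide, 18 long; flange 44 mm wide, 5 thick (underside 28.5 mm below this point); barrel 30 mm wide, 70 long, to the top. About 120 g. Stands in one of the rack's holes, flange on the rack's top. Grip the barrel. Breaks at 22 N on the shoe's stop, 40 N elsewhere.
- rack: Fixed plywood block 70 x 215 x 40 mm tall, origin at the centre of its underside. Three holes 19 mm wide and 26 mm deep in its top, in a row along its own y axis, at -70, 0 and +70 mm.
- holder: Fixed dosing stand, 120 mm wide; origin under its base. Slide in along its +x, at y=0. Flange rides on two rails, tops 50 mm high, x=-95 to 65 mm, gap 22 mm for the nozzle. Slotted plate above: underside 57.5, top 62.5 mm high, from x=-39 mm on. Open above at x=-95 to -50 mm: set the flange down at x=-72 mm, then slide. White box behind, 57 mm high. Seated, cartridge_mid is 78.5 mm up.
- slot_mouth (a point): Point on the stand's centre line at rail height (50 mm), 40 mm before the stand's origin (its x = -40 mm); axes as the stand's. Here the plate's slot begins: 31.8 mm wide for the 30 mm barrel, angled lips from x = -48 mm widen its mouth to about 40 mm. 50 mm between the side walls for the flange.
- shoe (a joint): How far the black shoe (44 mm wide, on the rails under the plate) is pushed back, m: starts at 0 to 0.006; 0.014 = on its dead stop. Drags with about 4 N, no spring, stays where left. The flange's rim pushes it. The stop was set by the last user, differs each time and is not reported: feel for it. Seated, the barrel's axis lies between x = -10 and +14 mm of the stand.
- tube_mid (a point): Bystander: middle of a loose white tube, like the cartridge (30 mm barrel, 93 mm tall, same nozzle) but without a flange, standing in another hole of the rack. Leave alone.
- sprayer_mid (a point): Bystander: loose white hand sprayer 84 mm diameter, 205 mm tall; point on its axis 100 mm up. Leave alone.
- snips: Bystander: loose leaf snips with black loop handles lying flat, 150 mm long along its x, 12 mm high; origin near the pivot. Leave alone.
- brush: Bystander: loose brush lying flat, 170 mm long along its x; origin at the middle of its underside. Leave alone.
There are look-alikes about, which are no part of the job. Leave any red or yellow look-alike of the part that bears cartridge_mid alone. Several things have the shape of the rack; the one meant has the colours described above.

How it is judged:
On the way, in this order (a step that is already met when the one before it is completed fails the run):
1. the cartridge is lifted clear of the rack (z of cartridge_mid in the frame of rack above 0.09 m), for 0.1 s.
2. the flange is under the slotted plate (x of cartridge_mid in the frame of holder between -0.035 and 0.02 m and y of cartridge_mid in the frame of holder between -0.004 and 0.004 m and z of cartridge_mid in the frame of holder between 0.0745 and 0.0835 m), for 0.1 s.
3. the cartridge is pressed firmly home: shoe on its stop under more than 8 N (value of joint shoe above 0.012 m and contact force between cartridge and holder above 8 N), for 0.2 s.
At the end, for the whole second after the job is handed in: Shoe within 2 mm of its dead stop (joint over 0.012); cartridge in the slot within 4 mm of its centre line, cartridge_mid -15 to +19 mm along it and 74.5 to 83.5 mm above the stand's underside (flange under the plate), upright within 5 degrees, released (value of joint shoe above 0.012 m and x of cartridge_mid in the frame of holder between -0.015 and 0.019 m and y of cartridge_mid in the frame of holder between -0.004 and 0.004 m and z of cartridge_mid in the frame of holder between 0.0745 and 0.0835 m and angle between cartridge_mid's own z axis and vertical below 0.09 rad and velocity of joint shoe below 0.01 m/s); the robot touches nothing.
It fails at once if the cartridge is pressed on the stand or its shoe with more than 40 N (contact force between cartridge and holder above 40 N).
It fails at once if with the shoe on its stop, the cartridge is pressed with more than 22 N (value of joint shoe above 0.012 m and contact force between cartridge and holder above 22 N).
It fails at once if the flangeless tube is moved more than 20 mm (distance of tube_mid from where it was at the start of the episode above 0.02 m).
It fails at once if the sprayer, the snips or the brush is moved more than 30 mm (distance of any of sprayer_mid, snips, brush from where it was at the start of the episode above 0.03 m).
It also fails if it takes over 69 s, if anything falls off the work surface, if the arm or the gripper's body presses on something with over 40 N, if the wrist force passes 120 N, or if a joint passes its speed limit or range.

ROBOT

A 6-joint arm with a two-finger parallel gripper is mounted at the origin on the work surface. World frame = base frame: x ahead of the robot, y to its left, z up, the work surface at z = 0. Lengths are in m, angles in rad, forces in N, time in s.
With the tool pointing down it reaches from about 0.375 to 0.75 m from the base axis. Payload 9 kg.
Tool frame: the origin (TCP) lies midway between the tips of the shut fingers; the grasp point (between the pads) lies 19 mm behind it; z points along the fingers, y is the direction in which the jaws open and shut (so a half turn about z gives the same grasp; the last joint's range is limited). The gripper opens to 85 mm and grips with 20 to 120 N. Pads are 22 mm wide; open, the fingers measure 114 mm over their backs; the gripper's body (76 mm by 85 mm) begins 54 mm behind the grasp point. The pads swing forward as they close: fully open they stand 13 mm farther back than shut.
Start: joints at [0.942, 0.104, 0.097, 1.564, 0, 1.353], TCP at [0.24, 0.55, 0.231] pointing down, gripper open.
Joint ranges: [-2.99, 2.99], [-0.84, 1.86], [-1.1, 1.16], [-1.84, 2.11], [-1.51, 1.56], [-3.14, 3.14]. Speed limits (rad/s): [2.22, 2.22, 2.57, 3.14, 3.14, 3.14].

INTERFACE

Orientations are given as a unit quaternion [w, x, y, z].
In Python, from cell import env gives the robot as it stands. The module is installed in compiled form; this text tells all that it offers.
- The arm moves only by the tool move_arm, never from a script. Its argument "motion" is a list of rows, each an object with "slide": the shift along the tool's x, y, z normalised to -1 to 1, where 1 is 0.6 m, a list of three; "spin": the turn about the tool's z normalised to -1 to 1, where 1 is 1.5 rad; "fingers": the gripper command: -1 is shut, 1 is fully open, values between are in proportion. A call has 1 to 20 rows; each row is the pose to reach, as a shift and turn from the pose commanded when the call began, along the tool's axes at that moment; what a row does not reach only later rows make up. A row lasts 1/8 s, in which the tool goes at most 62.5 mm and 10.7 degrees, less where a joint would pass 70% of its speed; a pose out of reach is approached as far as the arm can. A call with a number of a shift or a turn outside -1 to 1 is refused whole. A call with a gripper value outside its range is refused whole. The fingers move at their own pace and stop on an object; "grip_force" is the grip in N (left out, the last holds). Time passes only in rows, so rows that repeat a pose let the fingers close. It gives the time, the measured TCP pose, the force and the opening at its end, in the units of the state.
- env.sense(): the state, without advancing time (a new reading comes with each control period).
- env.camera(name): name is "side" or "top" or "wrist"; returns a dict with "image" (420x560x3 uint8, red, green, blue), "camera_matrix" (3x3 intrinsics, pixels), "D" ([k1, k2, p1, p2, k3] as OpenCV has them; the pictures are not rectified), "camera_from_world" (4x4, takes a point from world to camera coordinates); the wrist camera has in their place "hand_eye" (4x4, takes a point from camera to tool coordinates, whose origin is the TCP and whose axes are the flange's). Camera axes: x right, y up, looking along -z (the intrinsics and any distortion apply to the point x, -y, -z); pixel columns grow to the right and rows downward; lengths in m; the calibration is good to about 2 mm. A picture is of the moment at which its call begins: read the wrist's pose just before it. There is no depth.
- env.close_job(): hands the job in, once; it reports no verdict.
Trained networks look in the newest picture that a camera, given by its name, has taken for a name from the list of things; names that differ only in an ending like _2 or _b are one class to them, and where a whole thing is asked for, a point or a joint stands for the part that bears it (a point fixed in the world has none). Each returns a list of dicts, best first, with "p" (0 to 1); they miss things now and then, are a little off and sometimes report something else, mostly with a low value. They report only what shows in the picture. A call takes as long as a camera call. They do not tell look-alikes from the thing itself.
- env.boxes_of(camera, target): "position" ([x, y, z] in m, in the coordinates of the camera as it stood for that picture, good to about 4 mm: the middle of the surface that is visible of it).
- env.regions_of(camera, target): "region" (420x560 bool, what is visible of it).
- env.tip_of(camera, target): "position" ([x, y, z] in m, in the coordinates of the camera as it stood for that picture, good to about 4 mm: a listed point, or the origin of a listed thing).
The state is a dict: "time": time; "q": joint angles; "joint_vel": joint speeds; "effort": joint torques, N m; "ee_pos": TCP position; "orientation": TCP orientation; "wrist_force": force on the tool from outside, world axes, zero at the start; "ft_torque": the same for the moment, N m; "width": finger opening in m.
Only numpy, scipy, OpenCV 4.12 (cv2) and the standard library are available. Lean on these libraries where they do the work, as an engineer would, in place of code of your own. Each camera call takes 0.05 s, during which the arm holds its last target.

## Working session

There is one attempt and no reset: what is moved stays moved. The work goes in short steps, Python scripts to look and compute and a tool call to move; the robot and the scene stay as the last step left them, time stands still between calls to the robot, and variables do not carry over. Pictures are saved under pics/ and viewed, and the job is handed in when it is done.

Besides the shell and the picture viewer there is one more tool, called after "Emit:" by a JSON object that holds its "api" and its "payload", one argument or row to a line. move_arm: Moves the arm, as the interface text tells. Its arguments: {"type":"object","properties":{"motion":{"type":"array"},"grip_force":{"type":"number"}},"required":["motion"]}

```bash
mkdir -p pics; cat > h.py <<'E'
import numpy as np, cv2
from cell import env
from scipy.spatial.transform import Rotation as R
def q2R(q): return R.from_quat([q[1],q[2],q[3],q[0]]).as_matrix()
def w_from_c(c,s=None):
    if "camera_from_world" in c: return np.linalg.inv(np.array(c["camera_from_world"]))
    T=np.eye(4);T[:3,:3]=q2R(s["orientation"]);T[:3,3]=s["ee_pos"]
    return T@np.array(c["hand_eye"])
def ap(T,p): return T[:3,:3]@np.array(p)+T[:3,3]
def px(c,T,P):
    pc=ap(np.linalg.inv(T),P); 
    o,_=cv2.projectPoints(np.array([[pc[0],-pc[1],-pc[2]]]),np.zeros(3),np.zeros(3),np.array(c["camera_matrix"]),np.array(c["D"],float)); return o.ravel()
def ray(c,T,uv,z):
    n=cv2.undistortPoints(np.array([[uv]],float),np.array(c["camera_matrix"]),np.array(c["D"],float)).ravel()
    d=T[:3,:3]@np.array([n[0],-n[1],-1]); o=T[:3,3]; return o+d*(z-o[2])/d[2]
def save(c,n): cv2.imwrite("pics/"+n,cv2.cvtColor(c["image"],cv2.COLOR_RGB2BGR))
E
cat > a.py <<'E'
from h import *
for cam in ["top","side"]:
    c=env.camera(cam); save(c,cam+"1.png"); T=w_from_c(c); print(cam,T[:3,3].round(3))
    for t in ["cartridge_mid","rack","holder","slot_mouth","tube_mid","sprayer_mid","snips","brush","shoe"]:
        for f in (["tip_of"] if t!="shoe" else ["boxes_of"]):
            try:
                for d in getattr(env,f)(cam,t): 
                    P=ap(T,d["position"]);print(t,f,round(d["p"],2),P.round(4),px(c,T,P).round(0))
            except Exception as e: print(t,e)
s=env.sense();print(s)
E
python3 a.py
```

```text
top [0.285 0.042 1.274]
cartridge_mid tip_of 0.69 [ 0.4987 -0.1376  0.068 ] [334. 209.]
cartridge_mid tip_of 0.64 [ 0.5156 -0.0266  0.0401] [293. 205.]
cartridge_mid tip_of 0.58 [ 0.6048 -0.0938  0.0489] [316. 174.]
rack tip_of 0.98 [ 0.2484 -0.3349 -0.0039] [402. 299.]
rack tip_of 0.71 [ 0.4898 -0.2077 -0.0029] [354. 216.]
holder tip_of 0.73 [0.5924 0.1825 0.0015] [222. 183.]
slot_mouth tip_of 0.55 [0.5504 0.1921 0.0496] [216. 193.]
tube_mid tip_of 0.76 [ 0.4692 -0.2779  0.0668] [384. 219.]
sprayer_mid tip_of 0.76 [ 0.7251 -0.1427  0.099 ] [334. 128.]
snips tip_of 0.73 [ 0.6964 -0.2416  0.0028] [363. 148.]
brush tip_of 0.66 [ 0.4857  0.4289 -0.0007] [137. 219.]
shoe boxes_of 0.61 [0.6135 0.171  0.0597] [224. 171.]
side [ 0.329 -0.698  0.854]
cartridge_mid tip_of 0.92 [ 0.5183 -0.0246  0.0474] [300. 230.]
cartridge_mid tip_of 0.8 [ 0.5995 -0.095   0.0476] [337. 245.]
cartridge_mid tip_of 0.58 [ 0.5055 -0.1369  0.0652] [306. 260.]
rack tip_of 0.91 [ 0.4879 -0.2077 -0.0029] [305. 301.]
rack tip_of 0.81 [ 0.2499 -0.3378 -0.0004] [212. 375.]
holder tip_of 0.74 [0.5905 0.177  0.0046] [306
[... 328 characters left out ...]
4853 0.4281 0.0019] [260. 145.]
{'time': 1.0, 'q': array([ 9.42266992e-01,  1.04083676e-01,  9.72927096e-02,  1.56388099e+00,
       -6.18943472e-06,  1.35309568e+00]), 'joint_vel': array([-0.00152772,  0.00098435, -0.00027265,  0.00084037,  0.00058679,
        0.00123051]), 'effort': array([ 1.73634355e-03, -5.56763899e+01,  5.03781402e+01,  6.19881193e-04,
       -2.37046825e-04, -2.56814661e-05]), 'ee_pos': array([0.2396369 , 0.55010727, 0.23133623]), 'orientation': array([2.83553286e-05, 2.03972812e-01, 9.78976551e-01, 5.54308974e-05]), 'wrist_force': array([ 0.98082274,  0.22091695, -0.71520455]), 'ft_torque': array([-0.05274644,  0.01106185, -0.00498218]), 'width': 0.08542713036258784}
```

View pics/top1.png

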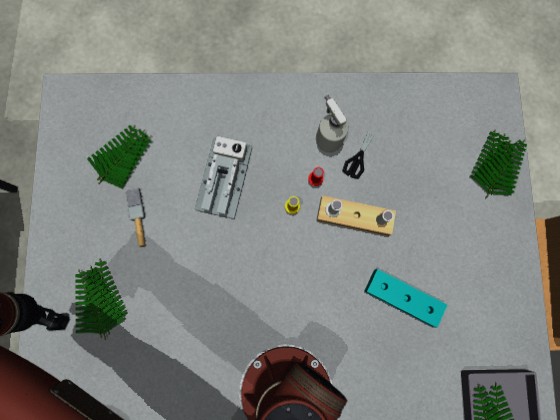

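View pics/side1.png

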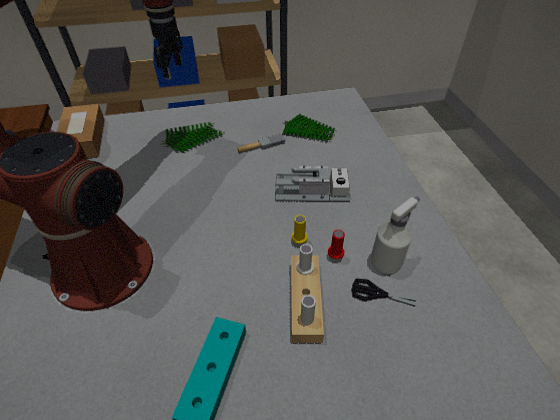

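The top view shows the flanged white cartridge at px (334,209) in the wooden rack, and the flangeless tube at (386,218). The stand is at (224,177) with its white box on the far side. The red and yellow parts and the teal rack are decoys. Next I'll look closer with the wrist camera.

```bash
cat >> h.py <<'E'
def plan(s,P,yaw=None):
    Rm=q2R(s["orientation"]); d=Rm.T@(np.array(P)-s["ee_pos"])/0.6
    y0=np.arctan2(Rm[1,0],Rm[0,0]); dy=0 if yaw is None else -((yaw-y0+np.pi)%(2*np.pi)-np.pi)
    print("slide",d.round(4),"spin",round(dy/1.5,4),"yaw0",round(y0,4),"rows>=",max(np.linalg.norm(d)*.6/.0625,abs(dy)/.187).round(1))
E
python3 -c "
from h import *
s=env.sense();c=env.camera('wrist');print(np.array(c['hand_eye']).round(3));print(np.array(c['camera_matrix']).round(1),c['D'])
plan(s,[0.52,0.19,0.30],2.83)
"
```

```text
[[ 0.     0.956  0.292  0.073]
 [ 1.    -0.    -0.001  0.   ]
 [-0.     0.292 -0.956 -0.143]
 [ 0.     0.     0.     1.   ]]
[[328.9   0.  277.9]
 [  0.  328.9 209.2]
 [  0.    0.    1. ]] [-0.03538767  0.          0.          0.          0.        ]
slide [-0.6681 -0.3636 -0.1145] spin -0.0662 yaw0 2.7308 rows>= 7.4
```

```bash
python3 -c "
from h import *
s=env.sense();plan(s,[0.54,0.195,0.24],2.83)
"
```

```text
slide [-0.6954 -0.3427 -0.0145] spin -0.0661 yaw0 2.7309 rows>= 7.4
```

Emit:
{"api": "move_arm", "payload": {
  "motion": [
    {"slide": [-0.695, -0.343, -0.015], "spin": -0.066, "fingers": 1},
    {"slide": [-0.695, -0.343, -0.015], "spin": -0.066, "fingers": 1},
    {"slide": [-0.695, -0.343, -0.015], "spin": -0.066, "fingers": 1},
    {"slide": [-0.695, -0.343, -0.015], "spin": -0.066, "fingers": 1},
    {"slide": [-0.695, -0.343, -0.015], "spin": -0.066, "fingers": 1},
    {"slide": [-0.695, -0.343, -0.015], "spin": -0.066, "fingers": 1},
    {"slide": [-0.695, -0.343, -0.015], "spin": -0.066, "fingers": 1},
    {"slide": [-0.695, -0.343, -0.015], "spin": -0.066, "fingers": 1},
    {"slide": [-0.695, -0.343, -0.015], "spin": -0.066, "fingers": 1},
    {"slide": [-0.695, -0.343, -0.015], "spin": -0.066, "fingers": 1},
    {"slide": [-0.695, -0.343, -0.015], "spin": -0.066, "fingers": 1},
    {"slide": [-0.695, -0.343, -0.015], "spin": -0.066, "fingers": 1}
  ]
}}

```text
time: 2.55
ee_pos: [0.5393, 0.1957, 0.2405]
orientation: [0.0, 0.155, 0.988, 0.0]
wrist_force: [-0.3, 0.2, -0.1]
width: 0.0851
```

```bash
cat > b.py <<'E'
from h import *
import sys
s=env.sense();c=env.camera('wrist');save(c,sys.argv[1]);T=w_from_c(c,s)
print(s["ee_pos"],s["joint_vel"].round(3),s["wrist_force"])
for t in sys.argv[2:]:
    for d in env.tip_of('wrist',t):
        P=ap(T,d["position"]);print(t,round(d["p"],2),P.round(4),px(c,T,P).round(0))
np.savez("w_"+sys.argv[1]+".npz",T=T,K=c["camera_matrix"],D=c["D"],img=c["image"])
E
python3 b.py w1.png holder slot_mouth
```

```text
[0.53929644 0.19574461 0.24052479] [-0.005  0.004  0.002 -0.    -0.002 -0.001] [-0.30867041  0.23548192 -0.13376349]
holder 0.59 [ 0.5937  0.1821 -0.0045] [280. 217.]
slot_mouth 0.71 [0.5554 0.1867 0.0504] [274. 200.]
```

View pics/w1.png

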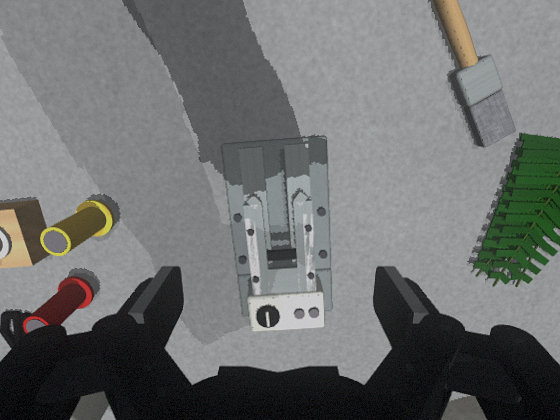

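The wrist view shows the stand nearly straight ahead. Its slot runs from px (275,200) down to the black shoe at (282,258), and the white box is at (287,312). I'll enlarge it to measure the centre line.

```bash
python3 -c "
import cv2
i=cv2.imread('pics/w1.png')[130:340,210:350];cv2.imwrite('pics/w1z.png',cv2.resize(i,None,fx=2.85,fy=2.85,interpolation=cv2.INTER_CUBIC))"
```

```text
(no output)
```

View pics/w1z.png

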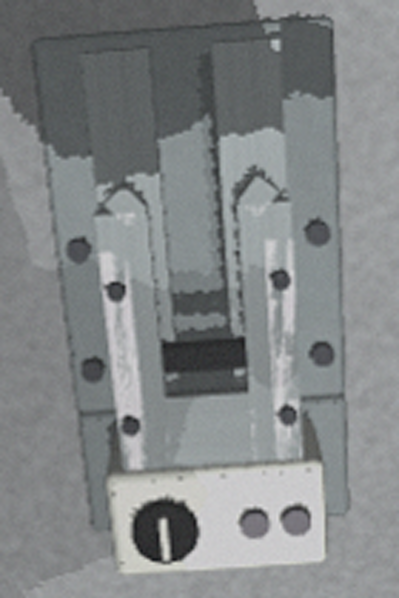

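```bash
cat > e.py <<'E'
from h import *
z=np.load("w_w1.png.npz");T=z["T"];c=dict(camera_matrix=z["K"],D=z["D"])
def P(u,v,zz): return ray(c,T,(210+u/2.85-.32,130+v/2.85-.32),zz)
prs=[("gap",(155,50),(213,48),.05),("gap2",(158,100),(216,100),.05),("lip tips",(123,186),(256,172),.0625),
("slot220",(148,222),(236,222),.0625),("slot300",(158,300),(242,300),.0625),("slot340",(162,340),(246,340),.0625),("base near",(33,40),(332,18),.0),("base mid",(65,250),(338,235),.0),("shoe front",(162,343),(246,339),.06),("holes",(130,425),(288,414),.0625),("holes2",(116,291),(280,279),.0625)]
for n,a,b,h in prs:
    A,B=P(*a,h),P(*b,h);print(n,((A+B)/2).round(4),"w",np.linalg.norm(A-B).round(4),"ang",np.arctan2(*((A-B)[[1,0]]*[-1,1])[::1]).round(3) , (A-B)[:2].round(4))
E
python3 e.py
```

```text
gap [0.5032 0.2039 0.05  ] w 0.0204 ang 1.847 [-0.0056 -0.0196]
gap2 [0.5207 0.1994 0.05  ] w 0.0207 ang 1.881 [-0.0063 -0.0197]
lip tips [0.5457 0.1923 0.0625] w 0.0472 ang 1.773 [-0.0095 -0.0462]
slot220 [0.561  0.1883 0.0625] w 0.0315 ang 1.881 [-0.0096 -0.0299]
slot300 [0.5904 0.182  0.0625] w 0.0308 ang 1.881 [-0.0094 -0.0293]
slot340 [0.606  0.1786 0.0625] w 0.0312 ang 1.881 [-0.0095 -0.0297]
base near [0.5004 0.2035 0.    ] w 0.1207 ang 1.809 [-0.0285 -0.1173]
base mid [0.5889 0.1834 0.    ] w 0.1176 ang 1.823 [-0.0294 -0.1139]
shoe front [0.6075 0.1781 0.06  ] w 0.0315 ang 1.83 [-0.0081 -0.0305]
holes [0.6381 0.1703 0.0625] w 0.0606 ang 1.804 [-0.014 -0.059]
holes2 [0.5845 0.183  0.0625] w 0.06 ang 1.803 [-0.0138 -0.0584]
```

```bash
python3 -c "
from h import *
s=env.sense();plan(s,[0.475,-0.128,0.24],2.90)
"
```

```text
slide [-6.260e-02 -5.459e-01  5.000e-04] spin -0.0463 yaw0 2.8305 rows>= 5.3
```

Emit:
{"api": "move_arm", "payload": {
  "motion": [
    {"slide": [-0.063, -0.546, 0], "spin": -0.046, "fingers": 1},
    {"slide": [-0.063, -0.546, 0], "spin": -0.046, "fingers": 1},
    {"slide": [-0.063, -0.546, 0], "spin": -0.046, "fingers": 1},
    {"slide": [-0.063, -0.546, 0], "spin": -0.046, "fingers": 1},
    {"slide": [-0.063, -0.546, 0], "spin": -0.046, "fingers": 1},
    {"slide": [-0.063, -0.546, 0], "spin": -0.046, "fingers": 1},
    {"slide": [-0.063, -0.546, 0], "spin": -0.046, "fingers": 1},
    {"slide": [-0.063, -0.546, 0], "spin": -0.046, "fingers": 1},
    {"slide": [-0.063, -0.546, 0], "spin": -0.046, "fingers": 1},
    {"slide": [-0.063, -0.546, 0], "spin": -0.046, "fingers": 1}
  ]
}}

```text
time: 3.95
ee_pos: [0.4755, -0.1275, 0.2403]
orientation: [0.0, 0.12, 0.993, 0.0]
wrist_force: [-0.6, 0.0, 0.4]
width: 0.0854
```

```bash
python3 b.py w2.png cartridge_mid tube_mid rack
```

```text
[ 0.47545091 -0.12754944  0.24031079] [-0.009 -0.    -0.001 -0.001 -0.001 -0.004] [-0.61788204  0.00671443  0.3779581 ]
cartridge_mid 0.83 [ 0.5972 -0.0928  0.0471] [333. 277.]
cartridge_mid 0.8 [ 0.5193 -0.0234  0.0436] [382. 198.]
cartridge_mid 0.56 [ 0.504  -0.1342  0.068 ] [278. 215.]
tube_mid 0.59 [ 0.4695 -0.279   0.0689] [131. 217.]
rack 0.97 [ 2.553e-01 -3.355e-01 -3.000e-04] [39. 23.]
rack 0.56 [ 0.489  -0.2096  0.0035] [214. 201.]
```

View pics/w2.png

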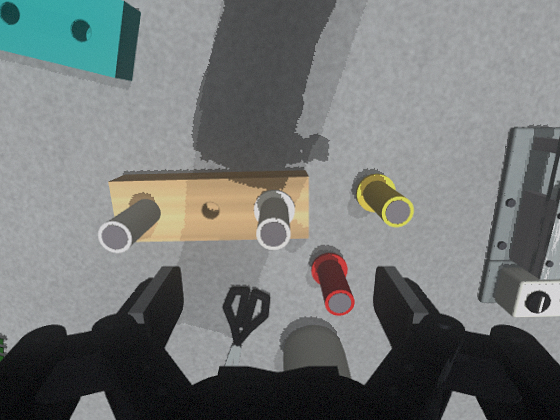

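White cartridge flange is at px (275,208) with its top rim centred near (274,234). The tube is at (128,225), red at (335,285), yellow at (385,200).

```bash
python3 -c "
from h import *
z=np.load('w_w2.png.npz');T=z['T'];c=dict(camera_matrix=z['K'],D=z['D'])
print(ray(c,T,(274,234),.115),ray(c,T,(257,234),.115),ray(c,T,(291,234),.115))
for u in [(273.5,211)]: print(ray(c,T,u,.045))
i=cv2.imread('pics/w2.png')[180:260,235:315];cv2.imwrite('pics/w2z.png',cv2.resize(i,None,fx=7,fy=7,interpolation=cv2.INTER_CUBIC))
"
```

```text
[ 0.50498042 -0.13798244  0.115     ] [ 0.50144185 -0.15239228  0.115     ] [ 0.50852298 -0.12357475  0.115     ]
[ 0.50545464 -0.13943099  0.045     ]
```

View pics/w2z.png

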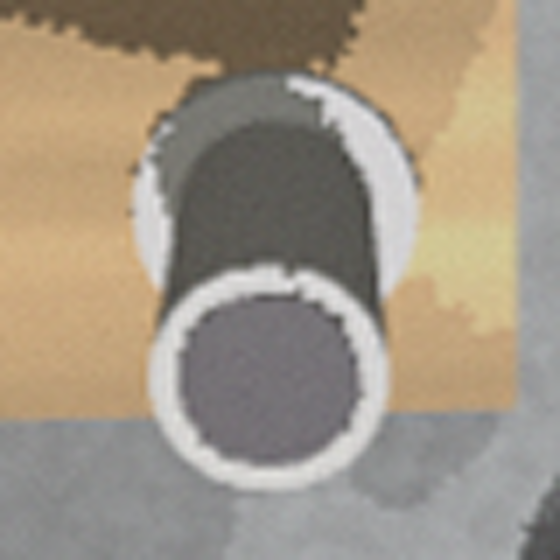

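```bash
python3 -c "
from h import *
s=env.sense();plan(s,[0.505,-0.1386,0.15],2.90);plan(s,[0.505,-0.1386,0.063],2.90)
"
```

```text
slide [-0.0523 -0.0049  0.1504] spin -0.0005 yaw0 2.8992 rows>= 1.5
slide [-0.0523 -0.0049  0.2954] spin -0.0005 yaw0 2.8992 rows>= 2.9
```

Emit:
{"api": "move_arm", "payload": {
  "motion": [
    {"slide": [-0.052, -0.005, 0.05], "spin": 0, "fingers": 1},
    {"slide": [-0.052, -0.005, 0.15], "spin": 0, "fingers": 1},
    {"slide": [-0.052, -0.005, 0.2], "spin": 0, "fingers": 1},
    {"slide": [-0.052, -0.005, 0.25], "spin": 0, "fingers": 1},
    {"slide": [-0.052, -0.005, 0.28], "spin": 0, "fingers": 1},
    {"slide": [-0.052, -0.005, 0.295], "spin": 0, "fingers": 1},
    {"slide": [-0.052, -0.005, 0.295], "spin": 0, "fingers": 1},
    {"slide": [-0.052, -0.005, 0.295], "spin": 0, "fingers": 1}
  ]
}}

```text
time: 5.15
ee_pos: [0.5055, -0.1393, 0.0644]
orientation: [0.001, 0.121, 0.993, -0.0]
wrist_force: [0.1, 0.0, 0.1]
width: 0.0853
```

Emit:
{"api": "move_arm", "payload": {
  "motion": [
    {"slide": [0, 0, 0], "spin": 0, "fingers": -1},
    {"slide": [0, 0, 0], "spin": 0, "fingers": -1},
    {"slide": [0, 0, 0], "spin": 0, "fingers": -1},
    {"slide": [0, 0, 0], "spin": 0, "fingers": -1},
    {"slide": [0, 0, 0], "spin": 0, "fingers": -1},
    {"slide": [0, 0, 0], "spin": 0, "fingers": -1},
    {"slide": [0, 0, 0], "spin": 0, "fingers": -1},
    {"slide": [0, 0, 0], "spin": 0, "fingers": -1}
  ],
  "grip_force": 30
}}

```text
time: 6.15
ee_pos: [0.5049, -0.139, 0.0635]
orientation: [0.0, 0.121, 0.993, -0.0]
wrist_force: [-1.4, -0.7, 4.6]
width: 0.0295
```

Emit:
{"api": "move_arm", "payload": {
  "motion": [
    {"slide": [0, 0, -0.03], "spin": 0, "fingers": -1},
    {"slide": [0, 0, -0.06], "spin": 0, "fingers": -1},
    {"slide": [0, 0, -0.1], "spin": 0, "fingers": -1},
    {"slide": [0, 0, -0.15], "spin": 0, "fingers": -1},
    {"slide": [0, 0, -0.19], "spin": 0, "fingers": -1},
    {"slide": [0, 0, -0.19], "spin": 0, "fingers": -1},
    {"slide": [0, 0, -0.19], "spin": 0, "fingers": -1},
    {"slide": [0, 0, -0.19], "spin": 0, "fingers": -1}
  ]
}}

```text
time: 7.15
ee_pos: [0.5042, -0.1386, 0.1761]
orientation: [-0.001, 0.121, 0.993, 0.0]
wrist_force: [1.0, -0.3, -1.9]
width: 0.0293
```

```bash
python3 b.py w3.png cartridge_mid;python3 -c "
from h import *
s=env.sense();plan(s,[0.5223,0.1983,0.18],2.90)
"
```

```text
[ 0.50421375 -0.13856363  0.17605557] [ 0.001  0.001  0.     0.001 -0.     0.001] [ 1.02495805 -0.28340218 -1.89105121]
cartridge_mid 0.92 [ 0.5035 -0.1357  0.1816] [283. 271.]
cartridge_mid 0.74 [ 0.5181 -0.0241  0.0438] [411. 182.]
cartridge_mid 0.64 [ 0.6003 -0.0922  0.046 ] [350. 283.]
slide [ 0.106   0.5523 -0.0057] spin -0.0008 yaw0 2.8988 rows>= 5.4
```

View pics/w3.png

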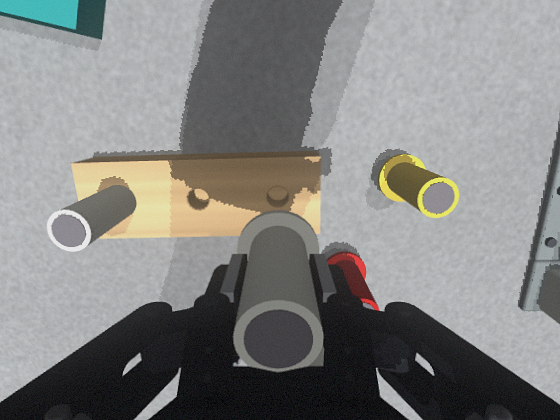

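The cartridge is held upright and centred between the pads at px (279,340). The rack hole at (277,195) is empty. Now I'll carry it to above the set-down area.

Emit:
{"api": "move_arm", "payload": {
  "motion": [
    {"slide": [0.106, 0.552, -0.006], "spin": 0, "fingers": -1},
    {"slide": [0.106, 0.552, -0.006], "spin": 0, "fingers": -1},
    {"slide": [0.106, 0.552, -0.006], "spin": 0, "fingers": -1},
    {"slide": [0.106, 0.552, -0.006], "spin": 0, "fingers": -1},
    {"slide": [0.106, 0.552, -0.006], "spin": 0, "fingers": -1},
    {"slide": [0.106, 0.552, -0.006], "spin": 0, "fingers": -1},
    {"slide": [0.106, 0.552, 0.05], "spin": 0, "fingers": -1},
    {"slide": [0.106, 0.552, 0.09], "spin": 0, "fingers": -1},
    {"slide": [0.106, 0.552, 0.09], "spin": 0, "fingers": -1},
    {"slide": [0.106, 0.552, 0.09], "spin": 0, "fingers": -1},
    {"slide": [0.106, 0.552, 0.09], "spin": 0, "fingers": -1},
    {"slide": [0.106, 0.552, 0.09], "spin": 0, "fingers": -1}
  ]
}}

```text
time: 8.75
ee_pos: [0.5233, 0.1978, 0.1243]
orientation: [0.001, 0.121, 0.993, 0.0]
wrist_force: [0.0, -0.1, -2.0]
width: 0.0294
```

```bash
python3 b.py w4.png cartridge_mid slot_mouth holder; python3 -c "
from h import *
c=env.camera('side');save(c,'s4.png')
cv2.imwrite('pics/s4z.png',cv2.resize(cv2.cvtColor(c['image'],cv2.COLOR_RGB2BGR)[100:230,220:380],None,fx=4.5,fy=4.5,interpolation=cv2.INTER_CUBIC))"
```

```text
[0.52325051 0.19784334 0.12426882] [-0.001  0.004 -0.006 -0.001 -0.     0.001] [ 0.04961932 -0.08565112 -1.99941565]
cartridge_mid 0.91 [0.5234 0.2014 0.1286] [285. 271.]
```

View pics/w4.png

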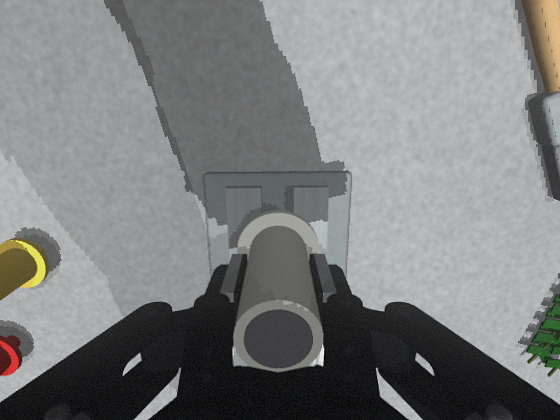

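View pics/s4z.png

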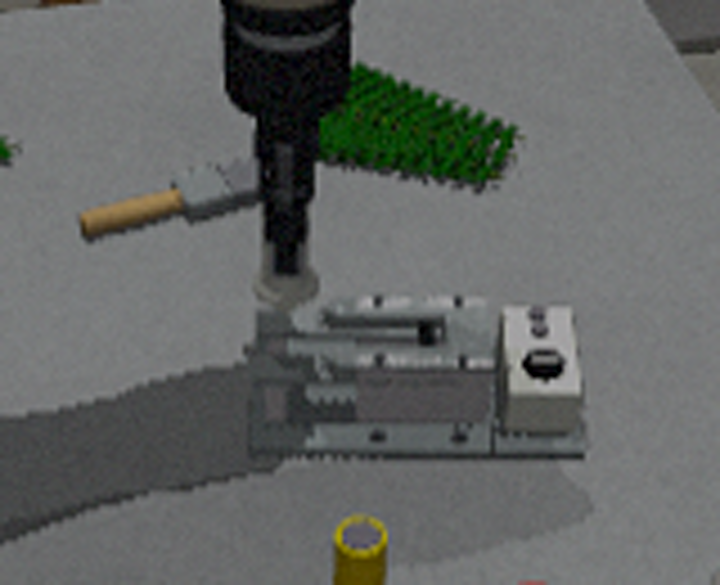

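```bash
python3 -c "
import cv2
i=cv2.imread('pics/w4.png')[165:265,195:365];cv2.imwrite('pics/w4z.png',cv2.resize(i,None,fx=4.7,fy=4.7,interpolation=cv2.INTER_CUBIC))"
```

```text
(no output)
```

View pics/w4z.png

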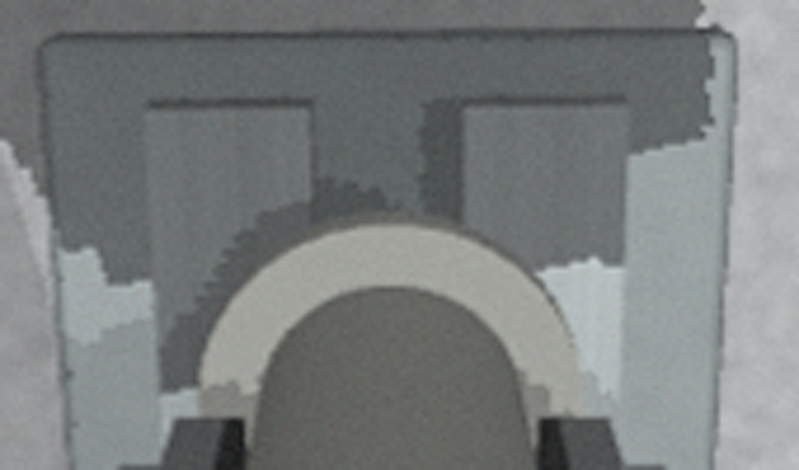

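```bash
cat > f.py <<'E'
from h import *
z=np.load("w_w4.png.npz");T=z["T"];c=dict(camera_matrix=z["K"],D=z["D"])
s=env.sense();Rt=q2R(s["orientation"])
def P(u,v,zz): return ray(c,T,(195+u/4.7-.4,165+v/4.7-.4),zz)
for n,a,b,h in [("inner",(312,103),(465,101),.05),("outer",(146,102),(627,99),.05),("inner200",(313,200),(462,200),.05),("base",(42,45),(735,38),0),("flange",(200,385),(582,385),.1058),("barrel.11",(257,400),(530,400),.1058),("flap",(389,222),(391,222),.1058)]:
    A,B=P(*a,h),P(*b,h);d=B-A;m=(A+B)/2
    print(n,m.round(4),"w",np.linalg.norm(d).round(4),"holder yaw",(np.arctan2(d[1],d[0])-np.pi/2).round(4),"tool frame",(Rt.T@(m-s["ee_pos"])).round(4))
E
python3 f.py
```

```text
inner [0.5007 0.2033 0.05  ] w 0.022 holder yaw -0.2295 tool frame [ 0.0227 -0.      0.0735]
outer [0.5004 0.2031 0.05  ] w 0.0692 holder yaw -0.2365 tool frame [ 0.0229 -0.0003  0.0735]
inner200 [0.515  0.1996 0.05  ] w 0.0218 holder yaw -0.2429 tool frame [ 0.008  -0.0002  0.0735]
base [0.5014 0.203  0.    ] w 0.1214 holder yaw -0.2326 tool frame [ 2.200e-02 -1.000e-04  1.235e-01]
flange [0.52   0.1989 0.1058] w 0.0432 holder yaw -0.243 tool frame [0.0029 0.0003 0.0177]
barrel.11 [0.5219 0.1987 0.1058] w 0.031 holder yaw -0.2431 tool frame [0.0011 0.0006 0.0177]
flap [0.5012 0.2034 0.1058] w 0.0002 holder yaw -0.2429 tool frame [0.0222 0.0002 0.0177]
```

The flange is centred on the rail gap to within about 0.5 mm and lies at stand x≈-72 mm. Lowering.

Emit:
{"api": "move_arm", "payload": {
  "motion": [
    {"slide": [0, 0, 0.04], "spin": 0, "fingers": -1},
    {"slide": [0, 0, 0.07], "spin": 0, "fingers": -1},
    {"slide": [0, 0, 0.075], "spin": 0, "fingers": -1},
    {"slide": [0, 0, 0.08], "spin": 0, "fingers": -1},
    {"slide": [0, 0, 0.081], "spin": 0, "fingers": -1},
    {"slide": [0, 0, 0.081], "spin": 0, "fingers": -1},
    {"slide": [0, 0, 0.081], "spin": 0, "fingers": -1}
  ]
}}

```text
time: 9.88
ee_pos: [0.5229, 0.1979, 0.0751]
orientation: [0.0, 0.121, 0.993, 0.0]
wrist_force: [-0.7, -0.2, -1.4]
width: 0.0292
```

Emit:
{"api": "move_arm", "payload": {
  "motion": [
    {"slide": [0, 0, 0.001], "spin": 0, "fingers": -1},
    {"slide": [0, 0, 0.001], "spin": 0, "fingers": -1},
    {"slide": [0, 0, 0.001], "spin": 0, "fingers": -1}
  ]
}}

```text
time: 10.25
ee_pos: [0.5226, 0.1979, 0.0741]
orientation: [-0.0, 0.121, 0.993, 0.0]
wrist_force: [0.1, -0.3, -1.3]
width: 0.029
```

Emit:
{"api": "move_arm", "payload": {
  "motion": [
    {"slide": [0, 0, 0.001], "spin": 0, "fingers": -1},
    {"slide": [0, 0, 0.001], "spin": 0, "fingers": -1},
    {"slide": [0, 0, 0.001], "spin": 0, "fingers": -1}
  ]
}}

```text
time: 10.62
ee_pos: [0.5228, 0.1979, 0.0736]
orientation: [0.0, 0.121, 0.993, 0.0]
wrist_force: [0.3, -0.2, -0.5]
width: 0.0291
```

Emit:
{"api": "move_arm", "payload": {
  "motion": [
    {"slide": [0, 0, 0.001], "spin": 0, "fingers": -1},
    {"slide": [0, 0, 0.001], "spin": 0, "fingers": -1},
    {"slide": [0, 0, 0.001], "spin": 0, "fingers": -1}
  ]
}}

```text
time: 11.0
ee_pos: [0.5228, 0.1978, 0.0735]
orientation: [0.0, 0.121, 0.993, 0.0]
wrist_force: [-2.6, -1.1, 5.1]
width: 0.0292
```

Rail contact is at TCP z≈0.0735. I'll lift slightly and slide toward the mouth.

Emit:
{"api": "move_arm", "payload": {
  "motion": [
    {"slide": [0, 0, -0.0018], "spin": 0, "fingers": -1},
    {"slide": [-0.008, 0, -0.0018], "spin": 0, "fingers": -1},
    {"slide": [-0.016, 0, -0.0018], "spin": 0, "fingers": -1},
    {"slide": [-0.024, 0, -0.0018], "spin": 0, "fingers": -1},
    {"slide": [-0.03, 0, -0.0018], "spin": 0, "fingers": -1},
    {"slide": [-0.03, 0, -0.0018], "spin": 0, "fingers": -1},
    {"slide": [-0.03, 0, -0.0018], "spin": 0, "fingers": -1}
  ]
}}

```text
time: 11.88
ee_pos: [0.5401, 0.1936, 0.074]
orientation: [-0.0, 0.121, 0.993, 0.0]
wrist_force: [0.3, 0.2, -1.6]
width: 0.0297
```

Emit:
{"api": "move_arm", "payload": {
  "motion": [
    {"slide": [-0.004, 0, 0], "spin": 0, "fingers": -1},
    {"slide": [-0.008, 0, 0], "spin": 0, "fingers": -1},
    {"slide": [-0.012, 0, 0], "spin": 0, "fingers": -1},
    {"slide": [-0.012, 0, 0], "spin": 0, "fingers": -1}
  ]
}}

```text
time: 12.38
ee_pos: [0.5474, 0.1917, 0.074]
orientation: [0.0, 0.121, 0.993, 0.0]
wrist_force: [-0.3, -0.1, -1.3]
width: 0.0293
```

Emit:
{"api": "move_arm", "payload": {
  "motion": [
    {"slide": [-0.003, 0, 0], "spin": 0, "fingers": -1},
    {"slide": [-0.006, 0, 0], "spin": 0, "fingers": -1},
    {"slide": [-0.008, 0, 0], "spin": 0, "fingers": -1},
    {"slide": [-0.008, 0, 0], "spin": 0, "fingers": -1}
  ]
}}

```text
time: 12.88
ee_pos: [0.5518, 0.1907, 0.074]
orientation: [-0.0, 0.121, 0.993, 0.0]
wrist_force: [-0.2, -0.5, -1.0]
width: 0.0294
```

Emit:
{"api": "move_arm", "payload": {
  "motion": [
    {"slide": [-0.003, 0, 0], "spin": 0, "fingers": -1},
    {"slide": [-0.006, 0, 0], "spin": 0, "fingers": -1},
    {"slide": [-0.008, 0, 0], "spin": 0, "fingers": -1},
    {"slide": [-0.008, 0, 0], "spin": 0, "fingers": -1}
  ]
}}

```text
time: 13.38
ee_pos: [0.5565, 0.1895, 0.074]
orientation: [0.0, 0.121, 0.993, 0.0]
wrist_force: [-0.2, -0.4, -1.7]
width: 0.0293
```

Emit:
{"api": "move_arm", "payload": {
  "motion": [
    {"slide": [-0.003, 0, 0], "spin": 0, "fingers": -1},
    {"slide": [-0.006, 0, 0], "spin": 0, "fingers": -1},
    {"slide": [-0.009, 0, 0], "spin": 0, "fingers": -1},
    {"slide": [-0.009, 0, 0], "spin": 0, "fingers": -1}
  ]
}}

```text
time: 13.88
ee_pos: [0.5618, 0.1882, 0.074]
orientation: [0.0, 0.121, 0.993, 0.0]
wrist_force: [-0.4, -0.0, -1.3]
width: 0.0296
```

Emit:
{"api": "move_arm", "payload": {
  "motion": [
    {"slide": [-0.003, 0, 0], "spin": 0, "fingers": -1},
    {"slide": [-0.006, 0, 0], "spin": 0, "fingers": -1},
    {"slide": [-0.009, 0, 0], "spin": 0, "fingers": -1},
    {"slide": [-0.009, 0, 0], "spin": 0, "fingers": -1}
  ]
}}

```text
time: 14.38
ee_pos: [0.5671, 0.1869, 0.074]
orientation: [0.0, 0.121, 0.993, 0.0]
wrist_force: [0.1, 0.5, -1.8]
width: 0.029
```

Emit:
{"api": "move_arm", "payload": {
  "motion": [
    {"slide": [-0.003, 0, 0], "spin": 0, "fingers": -1},
    {"slide": [-0.006, 0, 0], "spin": 0, "fingers": -1},
    {"slide": [-0.008, 0, 0], "spin": 0, "fingers": -1},
    {"slide": [-0.008, 0, 0], "spin": 0, "fingers": -1}
  ]
}}

```text
time: 14.88
ee_pos: [0.5717, 0.1857, 0.074]
orientation: [0.0, 0.121, 0.993, 0.0]
wrist_force: [-0.1, -0.5, -2.9]
width: 0.0292
```

Emit:
{"api": "move_arm", "payload": {
  "motion": [
    {"slide": [-0.003, 0, 0], "spin": 0, "fingers": -1},
    {"slide": [-0.006, 0, 0], "spin": 0, "fingers": -1},
    {"slide": [-0.008, 0, 0], "spin": 0, "fingers": -1},
    {"slide": [-0.008, 0, 0], "spin": 0, "fingers": -1}
  ]
}}

```text
time: 15.38
ee_pos: [0.5763, 0.1846, 0.074]
orientation: [0.0, 0.121, 0.993, 0.0]
wrist_force: [-0.1, -0.3, -0.7]
width: 0.0293
```

Emit:
{"api": "move_arm", "payload": {
  "motion": [
    {"slide": [-0.003, 0, 0], "spin": 0, "fingers": -1},
    {"slide": [-0.006, 0, 0], "spin": 0, "fingers": -1},
    {"slide": [-0.008, 0, 0], "spin": 0, "fingers": -1},
    {"slide": [-0.008, 0, 0], "spin": 0, "fingers": -1}
  ]
}}

```text
time: 15.88
ee_pos: [0.581, 0.1834, 0.074]
orientation: [0.0, 0.121, 0.993, 0.0]
wrist_force: [-0.7, 0.2, -1.9]
width: 0.0289
```

Emit:
{"api": "move_arm", "payload": {
  "motion": [
    {"slide": [-0.0015, 0, 0], "spin": 0, "fingers": -1},
    {"slide": [-0.003, 0, 0], "spin": 0, "fingers": -1},
    {"slide": [-0.003, 0, 0], "spin": 0, "fingers": -1}
  ]
}}

```text
time: 16.25
ee_pos: [0.5827, 0.183, 0.074]
orientation: [0.0, 0.121, 0.993, 0.0]
wrist_force: [-0.5, -0.1, -1.0]
width: 0.0291
```

Emit:
{"api": "move_arm", "payload": {
  "motion": [
    {"slide": [-0.0015, 0, 0], "spin": 0, "fingers": -1},
    {"slide": [-0.003, 0, 0], "spin": 0, "fingers": -1},
    {"slide": [-0.003, 0, 0], "spin": 0, "fingers": -1}
  ]
}}

```text
time: 16.62
ee_pos: [0.5845, 0.1826, 0.074]
orientation: [0.0, 0.121, 0.993, 0.0]
wrist_force: [-0.4, 0.2, -1.9]
width: 0.0292
```

Emit:
{"api": "move_arm", "payload": {
  "motion": [
    {"slide": [-0.0015, 0, 0], "spin": 0, "fingers": -1},
    {"slide": [-0.003, 0, 0], "spin": 0, "fingers": -1},
    {"slide": [-0.003, 0, 0], "spin": 0, "fingers": -1}
  ]
}}

```text
time: 17.0
ee_pos: [0.5862, 0.1821, 0.074]
orientation: [0.0, 0.121, 0.993, 0.0]
wrist_force: [-0.4, 0.6, -1.3]
width: 0.029
```

Emit:
{"api": "move_arm", "payload": {
  "motion": [
    {"slide": [-0.0015, 0, 0], "spin": 0, "fingers": -1},
    {"slide": [-0.003, 0, 0], "spin": 0, "fingers": -1},
    {"slide": [-0.003, 0, 0], "spin": 0, "fingers": -1}
  ]
}}

```text
time: 17.38
ee_pos: [0.588, 0.1817, 0.074]
orientation: [0.0, 0.121, 0.993, 0.0]
wrist_force: [0.4, -0.1, -1.4]
width: 0.029
```

Emit:
{"api": "move_arm", "payload": {
  "motion": [
    {"slide": [-0.0015, 0, 0], "spin": 0, "fingers": -1},
    {"slide": [-0.003, 0, 0], "spin": 0, "fingers": -1},
    {"slide": [-0.003, 0, 0], "spin": 0, "fingers": -1}
  ]
}}

```text
time: 17.75
ee_pos: [0.5896, 0.1813, 0.074]
orientation: [-0.0, 0.121, 0.993, 0.0]
wrist_force: [-0.8, 0.6, -1.3]
width: 0.0293
```

Emit:
{"api": "move_arm", "payload": {
  "motion": [
    {"slide": [-0.0015, 0, 0], "spin": 0, "fingers": -1},
    {"slide": [-0.003, 0, 0], "spin": 0, "fingers": -1},
    {"slide": [-0.003, 0, 0], "spin": 0, "fingers": -1}
  ]
}}

```text
time: 18.12
ee_pos: [0.5912, 0.1809, 0.074]
orientation: [-0.0, 0.121, 0.993, 0.0]
wrist_force: [-3.4, 0.2, 0.6]
width: 0.0288
```

Emit:
{"api": "move_arm", "payload": {
  "motion": [
    {"slide": [-0.0015, 0, 0], "spin": 0, "fingers": -1},
    {"slide": [-0.003, 0, 0], "spin": 0, "fingers": -1},
    {"slide": [-0.003, 0, 0], "spin": 0, "fingers": -1}
  ]
}}

```text
time: 18.5
ee_pos: [0.5932, 0.1804, 0.074]
orientation: [0.0, 0.121, 0.993, 0.0]
wrist_force: [-4.3, 0.2, 0.9]
width: 0.0292
```

Shoe picked up at TCP x≈0.5905, dragging at about 4 N. The stop should be 8–14 mm further on.

Emit:
{"api": "move_arm", "payload": {
  "motion": [
    {"slide": [-0.0015, 0, 0], "spin": 0, "fingers": -1},
    {"slide": [-0.003, 0, 0], "spin": 0, "fingers": -1},
    {"slide": [-0.003, 0, 0], "spin": 0, "fingers": -1}
  ]
}}

```text
time: 18.88
ee_pos: [0.595, 0.18, 0.074]
orientation: [0.0, 0.121, 0.993, 0.0]
wrist_force: [-2.7, 0.6, -0.0]
width: 0.0291
```

Emit:
{"api": "move_arm", "payload": {
  "motion": [
    {"slide": [-0.0015, 0, 0], "spin": 0, "fingers": -1},
    {"slide": [-0.003, 0, 0], "spin": 0, "fingers": -1},
    {"slide": [-0.003, 0, 0], "spin": 0, "fingers": -1}
  ]
}}

```text
time: 19.25
ee_pos: [0.5967, 0.1795, 0.074]
orientation: [0.0, 0.121, 0.993, 0.0]
wrist_force: [-3.3, 1.7, 0.0]
width: 0.0293
```

Emit:
{"api": "move_arm", "payload": {
  "motion": [
    {"slide": [-0.001, 0, 0], "spin": 0, "fingers": -1},
    {"slide": [-0.001, 0, 0], "spin": 0, "fingers": -1}
  ]
}}

```text
time: 19.5
ee_pos: [0.5973, 0.1794, 0.074]
orientation: [0.0, 0.121, 0.993, 0.0]
wrist_force: [-3.1, 2.2, -1.3]
width: 0.0293
```

Emit:
{"api": "move_arm", "payload": {
  "motion": [
    {"slide": [-0.001, 0, 0], "spin": 0, "fingers": -1},
    {"slide": [-0.001, 0, 0], "spin": 0, "fingers": -1}
  ]
}}

```text
time: 19.75
ee_pos: [0.5979, 0.1793, 0.074]
orientation: [0.0, 0.121, 0.993, 0.0]
wrist_force: [-3.3, 1.9, 0.1]
width: 0.0291
```

Emit:
{"api": "move_arm", "payload": {
  "motion": [
    {"slide": [-0.001, 0, 0], "spin": 0, "fingers": -1},
    {"slide": [-0.001, 0, 0], "spin": 0, "fingers": -1}
  ]
}}

```text
time: 20.0
ee_pos: [0.5985, 0.1791, 0.074]
orientation: [0.0, 0.121, 0.993, 0.0]
wrist_force: [-4.1, 1.4, -0.4]
width: 0.0292
```

Emit:
{"api": "move_arm", "payload": {
  "motion": [
    {"slide": [-0.0008, 0, 0], "spin": 0, "fingers": -1},
    {"slide": [-0.0008, 0, 0], "spin": 0, "fingers": -1}
  ]
}}

```text
time: 20.25
ee_pos: [0.5989, 0.179, 0.074]
orientation: [0.0, 0.121, 0.993, 0.0]
wrist_force: [-3.7, 2.0, -0.2]
width: 0.0292
```

Emit:
{"api": "move_arm", "payload": {
  "motion": [
    {"slide": [-0.0008, 0, 0], "spin": 0, "fingers": -1},
    {"slide": [-0.0008, 0, 0], "spin": 0, "fingers": -1}
  ]
}}

```text
time: 20.5
ee_pos: [0.5993, 0.1789, 0.074]
orientation: [0.0, 0.121, 0.993, 0.0]
wrist_force: [-3.7, 1.4, 0.3]
width: 0.0295
```

Emit:
{"api": "move_arm", "payload": {
  "motion": [
    {"slide": [-0.0008, 0, 0], "spin": 0, "fingers": -1},
    {"slide": [-0.0008, 0, 0], "spin": 0, "fingers": -1}
  ]
}}

```text
time: 20.75
ee_pos: [0.5998, 0.1788, 0.074]
orientation: [0.0, 0.121, 0.993, 0.0]
wrist_force: [-3.2, 1.5, -0.8]
width: 0.0292
```

Emit:
{"api": "move_arm", "payload": {
  "motion": [
    {"slide": [-0.0008, 0, 0], "spin": 0, "fingers": -1},
    {"slide": [-0.0008, 0, 0], "spin": 0, "fingers": -1}
  ]
}}

```text
time: 21.0
ee_pos: [0.6003, 0.1786, 0.074]
orientation: [0.0, 0.121, 0.993, 0.0]
wrist_force: [-4.1, 2.7, 0.1]
width: 0.0294
```

Emit:
{"api": "move_arm", "payload": {
  "motion": [
    {"slide": [-0.0008, 0, 0], "spin": 0, "fingers": -1},
    {"slide": [-0.0008, 0, 0], "spin": 0, "fingers": -1}
  ]
}}

```text
time: 21.25
ee_pos: [0.6006, 0.1786, 0.074]
orientation: [-0.0, 0.121, 0.993, 0.0]
wrist_force: [-3.8, 3.1, 0.5]
width: 0.0292
```

Emit:
{"api": "move_arm", "payload": {
  "motion": [
    {"slide": [-0.0008, 0.0005, 0], "spin": 0, "fingers": -1},
    {"slide": [-0.0008, 0.0005, 0], "spin": 0, "fingers": -1}
  ]
}}

```text
time: 21.5
ee_pos: [0.6008, 0.1786, 0.074]
orientation: [-0.0, 0.121, 0.993, -0.0]
wrist_force: [-7.3, 1.7, 2.7]
width: 0.0294
```

Emit:
{"api": "move_arm", "payload": {
  "motion": [
    {"slide": [-0.0008, 0, 0], "spin": 0, "fingers": -1},
    {"slide": [-0.0008, 0, 0], "spin": 0, "fingers": -1}
  ]
}}

```text
time: 21.75
ee_pos: [0.6009, 0.1786, 0.074]
orientation: [-0.001, 0.121, 0.993, -0.0]
wrist_force: [-7.3, 2.8, 3.5]
width: 0.0292
```

Emit:
{"api": "move_arm", "payload": {
  "motion": [
    {"slide": [-0.0004, 0, 0], "spin": 0, "fingers": -1},
    {"slide": [-0.0004, 0, 0], "spin": 0, "fingers": -1}
  ]
}}

```text
time: 22.0
ee_pos: [0.601, 0.1786, 0.074]
orientation: [-0.001, 0.121, 0.993, -0.0]
wrist_force: [-8.8, 1.5, 3.4]
width: 0.0296
```

Emit:
{"api": "move_arm", "payload": {
  "motion": [
    {"slide": [-0.0006, 0, 0], "spin": 0, "fingers": -1},
    {"slide": [-0.0006, 0, 0], "spin": 0, "fingers": -1},
    {"slide": [-0.0006, 0, 0], "spin": 0, "fingers": -1}
  ]
}}

```text
time: 22.38
ee_pos: [0.601, 0.1786, 0.074]
orientation: [-0.001, 0.121, 0.993, -0.0]
wrist_force: [-10.2, 2.1, 5.3]
width: 0.0293
```

Emit:
{"api": "move_arm", "payload": {
  "motion": [
    {"slide": [-0.0004, 0, 0], "spin": 0, "fingers": -1},
    {"slide": [-0.0004, 0, 0], "spin": 0, "fingers": -1},
    {"slide": [-0.0004, 0, 0], "spin": 0, "fingers": -1},
    {"slide": [-0.0004, 0, 0], "spin": 0, "fingers": -1},
    {"slide": [-0.0004, 0, 0], "spin": 0, "fingers": -1}
  ]
}}

```text
time: 23.0
ee_pos: [0.6011, 0.1786, 0.074]
orientation: [-0.001, 0.121, 0.993, -0.0]
wrist_force: [-11.7, 1.9, 5.3]
width: 0.0292
```

The cartridge stopped dead and has been held at about 12 N. Easing off the load, then releasing.

Emit:
{"api": "move_arm", "payload": {
  "motion": [
    {"slide": [0.0012, 0, 0], "spin": 0, "fingers": -1},
    {"slide": [0.0022, 0, 0.0006], "spin": 0, "fingers": -1},
    {"slide": [0.0022, 0, 0.0006], "spin": 0, "fingers": -1}
  ]
}}

```text
time: 23.38
ee_pos: [0.6008, 0.1787, 0.0737]
orientation: [-0.0, 0.121, 0.993, -0.0]
wrist_force: [-6.2, 1.5, 2.6]
width: 0.0292
```

Emit:
{"api": "move_arm", "payload": {
  "motion": [
    {"slide": [0, 0, 0], "spin": 0, "fingers": -0.1},
    {"slide": [0, 0, 0], "spin": 0, "fingers": 0.2},
    {"slide": [0, 0, 0], "spin": 0, "fingers": 0.5},
    {"slide": [0, 0, 0], "spin": 0, "fingers": 0.5},
    {"slide": [0, 0, 0], "spin": 0, "fingers": 0.5}
  ]
}}

```text
time: 24.0
ee_pos: [0.6014, 0.1787, 0.0737]
orientation: [0.0, 0.121, 0.993, 0.0]
wrist_force: [0.9, 0.9, 0.2]
width: 0.0641
```

```bash
python3 b.py w5.png cartridge_mid; python3 -c "
from h import *
c=env.camera('side');T=w_from_c(c)
for d in env.tip_of('side','cartridge_mid'):print(d['p'],ap(T,d['position']))
cv2.imwrite('pics/s5z.png',cv2.resize(cv2.cvtColor(c['image'],cv2.COLOR_RGB2BGR)[100:230,220:380],None,fx=4.5,fy=4.5,interpolation=cv2.INTER_CUBIC))"
```

```text
[0.6013518  0.17868954 0.0736708 ] [ 0.003  0.001 -0.002 -0.     0.001 -0.   ] [0.91942527 0.92147263 0.19340302]
cartridge_mid 0.73 [0.5988 0.1825 0.0773] [284. 265.]
0.86 [ 0.60046434 -0.09403998  0.04591241]
0.85 [ 0.51932391 -0.02195925  0.04803361]
0.6 [0.59791591 0.18068223 0.07558607]
```

View pics/w5.png

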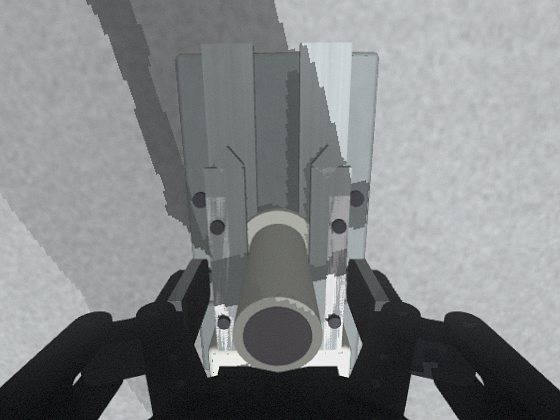

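View pics/s5z.png

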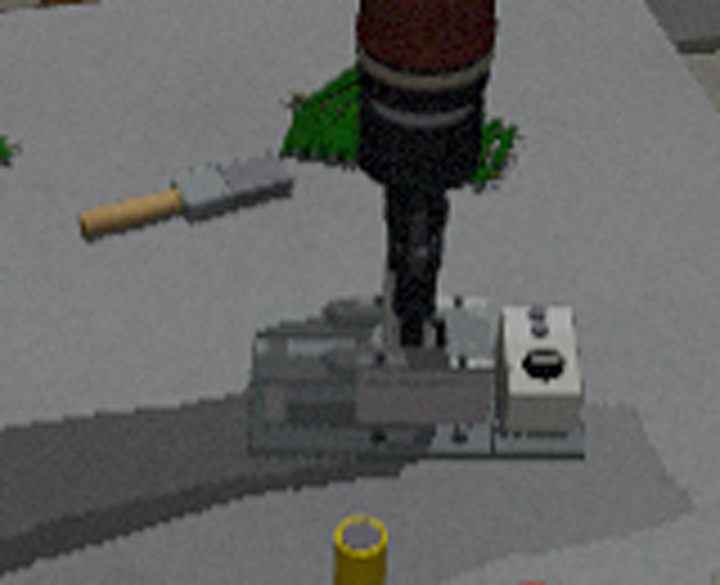

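The cartridge stands in the slot with its flange under the plate, and the pads are clear on both sides. Retreating straight up.

Emit:
{"api": "move_arm", "payload": {
  "motion": [
    {"slide": [0, 0, -0.02], "spin": 0, "fingers": 0.5},
    {"slide": [0, 0, -0.06], "spin": 0, "fingers": 0.5},
    {"slide": [0, 0, -0.12], "spin": 0, "fingers": 0.5},
    {"slide": [0, 0, -0.2], "spin": 0, "fingers": 0.5},
    {"slide": [0.04, 0, -0.28], "spin": 0, "fingers": 0.5},
    {"slide": [0.1, 0, -0.28], "spin": 0, "fingers": 0.5},
    {"slide": [0.1, 0, -0.28], "spin": 0, "fingers": 0.5},
    {"slide": [0.1, 0, -0.28], "spin": 0, "fingers": 0.5}
  ]
}}

```text
time: 25.2
ee_pos: [0.5434, 0.1931, 0.242]
orientation: [0.0, 0.121, 0.993, 0.0]
wrist_force: [0.1, 0.5, -0.8]
width: 0.0642
```

```bash
python3 b.py w6.png cartridge_mid holder
```

```text
[0.54335219 0.19305017 0.24202168] [-0.005  0.021  0.006 -0.003  0.001 -0.001] [ 0.12295901  0.5328708  -0.78758092]
cartridge_mid 0.73 [ 0.5991 -0.0922  0.0484] [ 53. 285.]
cartridge_mid 0.72 [0.5998 0.1837 0.0787] [282. 244.]
cartridge_mid 0.7 [ 0.5222 -0.0235  0.0431] [ 82. 209.]
holder 0.68 [ 0.5982  0.1851 -0.0028] [282. 217.]
```

View pics/w6.png

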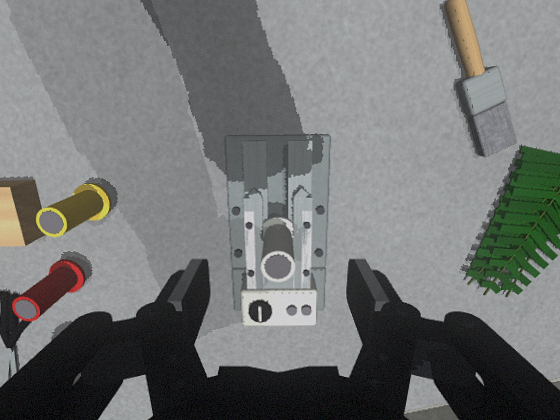

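```bash
python3 -c "
from h import *
z=np.load('w_w6.png.npz');T=z['T'];c=dict(camera_matrix=z['K'],D=z['D'])
O=np.array([.592,.181]);u=np.array([np.cos(-.237),np.sin(-.237)]);v=np.array([-u[1],u[0]])
for p,h in [((278,265.5),.125),((277,228),.055),((254,188),.0625),((300,187),.0625)]:
  P=ray(c,T,p,h);print(P.round(4),((P[:2]-O)@u).round(4),((P[:2]-O)@v).round(4))
i=cv2.imread('pics/w6.png')[175:330,215:340];cv2.imwrite('pics/w6z.png',cv2.resize(i,None,fx=3.8,fy=3.8,interpolation=cv2.INTER_CUBIC))"
```

```text
[0.5993 0.1796 0.125 ] 0.0074 0.0004
[0.5903 0.1808 0.055 ] -0.0016 -0.0006
[0.5405 0.1694 0.0625] -0.0473 -0.0234
[0.5506 0.2145 0.0625] -0.0481 0.0228
```

View pics/w6z.png

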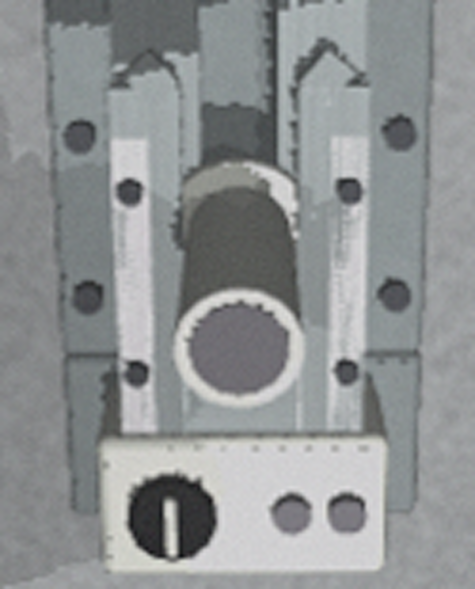

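```bash
python3 -c "
from cell import env
print(env.sense()['time'],env.close_job())"
```

```text
the job is handed in; nothing more can be done
25.35 None
```

I took the white flanged cartridge out of the wooden rack and slid it into the dosing stand until the shoe stopped dead. I then pressed it home, released it and handed the job in at 25.35 s. `close_job` reports no verdict, so pass or fail is not confirmed.

- **Feel:** The flange picked up the shoe at TCP x ≈ 0.5905 and pushed it with about 4 N. After about 10.6 mm it stopped dead: the force climbed while the tool barely moved. I held it at about 12 N along the slot for about 0.5 s. The highest force I read was 13 N in total, against the 22 N limit.
- **Final position:** The last wrist picture shows the cartridge in the slot with its flange under the plate. Its top rim measures x ≈ +7.4 mm and y ≈ +0.4 mm in the stand. The tool position gave about +8 mm when it was seated, so it stands upright.
- **Clearance:** The gripper is well away. The wrist force reads about 1 N, the same as free air, and I saw no bystander moved.
- **Not confirmed:** The shoe joint is not reported and the shoe is hidden in the last picture. That it sits on its stop rests on the force feel and the position alone. The networks' cartridge points differed from my pixel measurement by about 4 mm, which is within their stated accuracy.

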